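# Reset an air control unit: throttle to idle, needle valve two turns open

### The job

Reset the air control unit on the bench: first swing the black-knobbed throttle lever round until it points at the green idle mark on its dial. Then wind the red handwheel clockwise by its black spinning handle until the valve is fully closed against its stop, and back it off (counterclockwise) exactly two full turns. Finish with the wheel at rest there and the gripper still closed round the handle, without letting go; leave the lever on its mark and the small things lying round the unit where they are.

Things in the scene. Friction and masses are not known exactly. Their poses are not given: they have to be found in the camera images.
- lever (a joint): angle of the throttle lever on the dial, rad: 0 when it points to the front of the unit (the -x direction of lever_axis), growing counterclockwise seen from above; runs from -1.9 to 0.4; stays where it is left (light friction: about 1.7 N at the knob)
- lever_knob (a point): centre (half-way up) of the black upright knob near the end of the throttle lever: 18 mm across, 33 mm tall, standing on a flat steel arm 10 mm wide whose top lies 20 mm below this point. The knob does not spin on the arm and stands 36 mm from the lever's upright axis; its x axis points outward along the lever
- lever_axis (a point): point on the upright axis about which the throttle lever turns, level with the middle of its knob; x axis to the back of the unit, z up. A flat round pale aluminium dial with black ticks (100 mm across, top 44 mm above the bench) lies under the lever, centred on this axis
- idle_mark (a point): top of the green idle clip (10 mm long, 9 mm wide, 3 mm high) fixed on the rim of the lever's dial, 49.5 mm from the lever's axis; its x axis points straight outward from the lever's axis, so the lever is at idle when its x axis points the same way. Where on the dial it sits changes from day to day
- valve (a joint): turn of the red handwheel, rad: 0 is fully closed, against a hard stop; grows as it opens, counterclockwise seen from above, 6.283 a turn; free over more than four turns; stays where it is left (light friction: about 1.2 N at the handle)
- valve_axis (a point): point on the upright axis of the red handwheel (95 mm across over the rim, rim top 82 mm above the bench), level with the middle of its handle; x axis to the back of the unit, z up. When the valve is on its stop the handle stands straight out from here along this point's -y (away from the lever). A fixed upright black post, about 40 mm thick and 1 m tall, stands on the bench near x 0.55, y -0.245 (world); keep the gripper clear of it
- crank_handle: black upright handle on the rim of the handwheel: 20 mm across, 40 mm tall, origin at its centre half-way up, 106 mm above the bench and 42 mm from the wheel's axis; its foot is 4 mm above the rim. It spins freely on its pin, so a gripper closed round it can travel in a circle without turning
- brass_cap1: dark bronze-coloured turned cap, 48 mm across, 14 mm tall, lying to the left of the unit; leave alone; origin under its centre
- ring_b: small brass trial ring, 22 mm across, 8 mm tall, lying to the left of the unit; leave alone; origin under its centre
- ink_bottle: small pale green bottle with dark green cap, 35 mm across, 40 mm tall, to the left of the unit; leave alone; origin under its centre
- amber_tin: small brass tin of amber wax, 51 mm across, 19 mm tall, to the left of the unit; leave alone; origin under its centre
Things that resemble listed ones, but are neither listed nor needed, are in the scene too. Of the things that look like the part that bears lever, the larger one is meant.

How it is judged:
By the outcome, as a careful person would: the job done as asked, in the order asked, and still so for the second after the job is handed in, while the arm keeps its last pose, push and grip.
It also fails if it takes over 72 s, if anything falls off the work surface, if the arm or the gripper's body presses on something with over 40 N, if the wrist force passes 120 N, or if a joint passes its speed limit or range.

### The arm

A 6-joint arm with a two-finger parallel gripper is mounted at the origin on the work surface; the furniture and walls round the work are solid. World frame = base frame: x ahead of the robot, y to its left, z up, the work surface at z = 0. Lengths are in m, angles in rad, forces in N, time in s.
With the tool pointing down it reaches from about 0.275 to 0.875 m from the base axis. Payload 12.5 kg.
Tool frame: the origin (TCP) lies on the centre line of the jaws, within the pads' length; the fingertips stand r.finger_overhang ahead of it and the grasp point (between the pads) lies 3 mm ahead of it (r.finger_overhang is the distance from the TCP to the fingertips, in m); z points along the fingers, y is the line along which they close (so a half turn about z gives the same grasp; the last joint's range is limited). The gripper opens to 85 mm and grips with 20 to 120 N. Pads are 22 mm wide; open, the fingers measure 114 mm over their backs; the gripper's body (76 mm by 85 mm) begins 54 mm behind the grasp point. The pads swing forward as they close: fully open they stand 13 mm farther back than shut.
Start: joints at [-1.21, 0.351, 1.652, -0, 1.139, -0.085], TCP at [0.237, -0.496, 0.253] pointing down, gripper open.
Joint ranges: [-2.75, 2.75], [-0.79, 2.1], [0.01, 2.65], [-1.57, 4.71], [0.07, 3.14], [-2.87, 2.87]. Speed limits (rad/s): [2.22, 2.22, 2.79, 3.14, 3.14, 3.14].

### API

Orientations are given as a unit quaternion [x, y, z, w].
In Python, from cell import r, optics gives the robot as it stands. The module is installed in compiled form; this text tells all that it offers. Calls block until the motion is done:
- r.move_to(position, orientation): joint-space move of the TCP to a pose.
- r.move_linear(position, rot=None, vel=0.15): straight line of the TCP; rot=None keeps the orientation; vel is the mean speed in m/s.
- r.set_joints(angles): joint-space move.
- r.set_gripper(opening, squeeze=None): opening from 0.0 (shut) to 1.0 (fully open); squeeze is the grip in N (None keeps the last); returns when the fingers have stopped.
- r.sleep(seconds).
- r.inverse_kinematics(position, orientation): joint angles nearest the present ones, or None.
- optics.get_image(name): name is "scene" or "top" or "wrist"; returns a dict with "pixels" (384x512x3 uint8, red, green, blue), "depth" (384x512 float32, m along the optical axis (not along the pixel's ray), 0 where there is no reading), "fx", "fy", "cx", "cy" (pixels), "camera_from_world" (4x4, takes a point from world to camera coordinates); the wrist camera has in their place "mount" (4x4, takes a point from camera to tool coordinates, whose origin is the TCP and whose axes are the flange's). Camera axes: x right, y down, z forward; pixel columns grow to the right and rows downward; lengths in m; the calibration is good to about 2 mm. A picture is of the moment at which its call begins: read the wrist's pose just before it.
A pose or a line that the arm cannot do raises r.PlanningError and nothing moves.
- r.hand_in(): hands the job in; it is judged then, once.
Readings, each from a call of its own:
- r.current_t(): time.
- r.current_q(): joint angles.
- r.current_qvel(): joint speeds.
- r.current_effort(): joint torques, N m.
- r.current_tool_pos(): TCP position.
- r.current_ee_rot(): TCP orientation.
- r.current_contact_force(): force on the tool from outside, world axes, zero at the start.
- r.current_torque(): the same for the moment, N m.
- r.current_opening(): opening from 0.0 (shut) to 1.0 (fully open).
- r.current_finger_force(): force on a finger pad.
Only numpy, scipy, OpenCV 4.12 (cv2) and the standard library are available. Lean on these libraries where they do the work, as an engineer would, in place of code of your own. Each camera call takes 0.05 s, during which the arm holds its last target. There are 200 camera calls.

## Working session

There is one attempt and no reset: what is moved stays moved. The work goes in short steps, each a Python script; the robot and the scene stay as the last script left them, time stands still between calls to the robot, and variables do not carry over. Pictures are saved under pics/ and viewed, at most 12 in all, crops included, and the job is handed in when it is done.

```bash
mkdir -p pics; python3 - <<'E'
from cell import r, optics
import cv2, numpy as np
ims=[]
for n in("scene","top"):
    o=optics.get_image(n); np.savez(n+".npz",**o); ims.append(o["pixels"])
    print(n,o["fx"],o["cx"],o["cy"],np.round(o["camera_from_world"],3).tolist())
cv2.imwrite("pics/a.png",cv2.resize(ims[0][:,:,::-1],(800,600)))
cv2.imwrite("pics/b.png",cv2.resize(ims[1][:,:,::-1],(800,600)))
print(r.finger_overhang,r.current_ee_rot(),r.current_t())
E
```

```text
scene 481.60754259438795 262.3664780379485 185.8112139186834 [[0.905, -0.426, 0.021, -0.642], [-0.256, -0.581, -0.773, 0.059], [0.341, 0.694, -0.634, 1.099], [0.0, 0.0, 0.0, 1.0]]
top 475.80847939575904 248.67227897014848 198.11680795346345 [[-0.058, -0.998, -0.005, -0.241], [-0.977, 0.057, -0.205, 0.615], [0.205, -0.007, -0.979, 1.234], [0.0, 0.0, 0.0, 1.0]]
0.022 [ 9.75259779e-01  2.21061301e-01 -7.32058453e-05 -5.08486123e-04] 0.1
```

View pics/a.png

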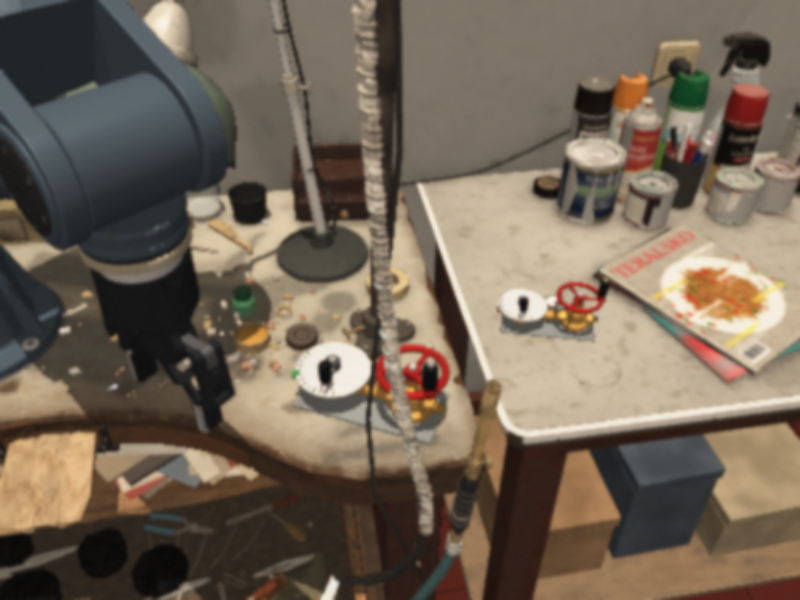

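View pics/b.png

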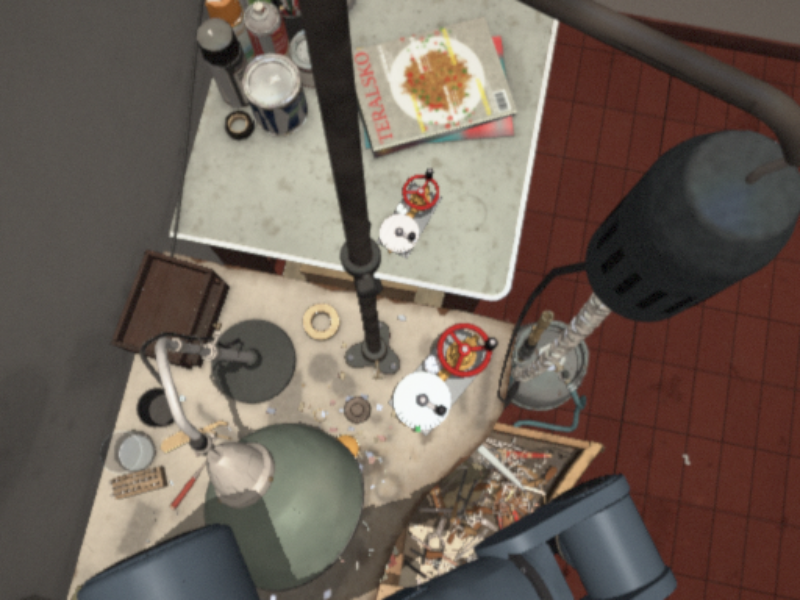

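The larger unit is at top (422,400) for the dial and (465,350) for the wheel, in 800-px coordinates. A small look-alike sits at (400,233)/(420,193) on the other table. The bench unit is the larger one, so it is the one meant. I'll measure it and confirm with a crop.

```bash
cat > h.py <<'E'
import numpy as np, cv2
def ray(o,u,v,z):
    T=np.array(o["camera_from_world"]);R=T[:3,:3];c=-R.T@T[:3,3]
    d=R.T@np.array([(u-o["cx"])/o["fx"],(v-o["cy"])/o["fy"],1])
    return c+d*(z-c[2])/d[2]
def proj(o,p):
    q=np.array(o["camera_from_world"])@np.r_[p,1]
    return np.array([o["fx"]*q[0]/q[2]+o["cx"],o["fy"]*q[1]/q[2]+o["cy"]])
E
python3 - <<'E'
from h import *
o=dict(np.load("top.npz")); im=o["pixels"]
x0,y0,x1,y1=235,195,335,285
s=np.zeros(im.shape[:2],bool); s[y0:y1,x0:x1]=1
hsv=cv2.cvtColor(im,cv2.COLOR_RGB2HSV); h,sa,v=[hsv[...,i].astype(int) for i in range(3)]
def blobs(m,name,z,amin=4):
    n,l,st,c=cv2.connectedComponentsWithStats((m&s).astype(np.uint8))
    for i in range(1,n):
        if st[i,4]>=amin: 
            bx=st[i]; print(name,st[i].tolist(),c[i].round(1),ray(o,*c[i],z).round(4))
blobs((v>215)&(sa<25),"white",.044,40)
blobs((sa>170)&((h<8)|(h>172))&(v>110),"red",.08,40)
blobs((h>40)&(h<85)&(sa>90),"green",.047)
blobs((v<45),"black",.1,6)
cv2.imwrite("pics/c.png",cv2.resize(im[y0:y1,x0:x1,::-1],(800,600)[:2] if 0 else (660,594),interpolation=cv2.INTER_CUBIC))
E
```

```text
white [252, 228, 37, 48, 993] [269.5 254.1] [ 0.4464 -0.324   0.044 ]
red [280, 208, 34, 33, 322] [295.3 224.9] [ 0.5165 -0.3959  0.08  ]
green [266, 273, 3, 3, 8] [266.9 274.1] [ 0.3933 -0.3132  0.047 ]
black [235, 195, 3, 4, 9] [235.9 196.1] [ 0.5995 -0.2427  0.1   ]
black [283, 195, 22, 4, 49] [294.8 195.9] [ 0.5911 -0.3985  0.1   ]
black [332, 199, 3, 9, 15] [333.1 203.1] [ 0.5657 -0.498   0.1   ]
black [235, 200, 8, 25, 115] [238.2 211.8] [ 0.5571 -0.2465  0.1   ]
black [310, 218, 6, 6, 17] [312.2 221.1] [ 0.5209 -0.4389  0.1   ]
black [324, 245, 7, 12, 28] [326.6 250.7] [ 0.4416 -0.4693  0.1   ]
```

View pics/c.png

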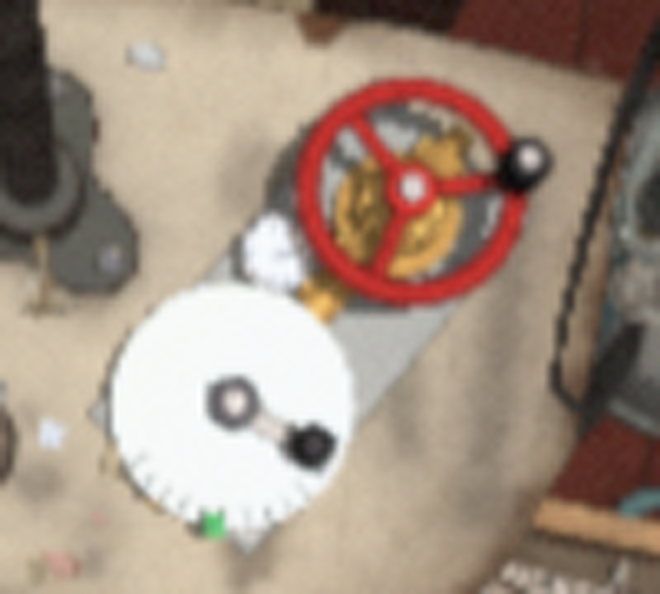

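Confirmed in the crop (6.6x, offset 235,195): dial hub at (233,400), knob at (310,445), green clip at (213,523), wheel hub at (411,187) and handle at (525,163). Next I'll check for obstacles from the depth images.

```bash
python3 - <<'E'
from h import *
for n in("top","scene"):
    o=dict(np.load(n+".npz")); D=o["depth"]; T=o["camera_from_world"]
    v,u=np.mgrid[:384,:512]; P=np.stack([(u-o["cx"])/o["fx"]*D,(v-o["cy"])/o["fy"]*D,D],-1).reshape(-1,3)
    ok=P[:,2]>0; W=(P-T[:3,3])@T[:3,:3]; 
    for lo,hi in((.13,.2),(.2,.3),(.3,.4),(.4,.6),(.6,.9)):
        m=ok&(W[:,2]>lo)&(W[:,2]<hi)&(W[:,0]>.3)&(W[:,0]<.75)&(W[:,1]<-.1)&(W[:,1]>-.75)
        k,c=np.unique((W[m][:,:2]/.04).round().astype(int),axis=0,return_counts=True)
        print(n,lo,[( *(a*.04).round(2),int(b)) for a,b in zip(k,c) if b>5])
    if n=="top":
        for nm,(x,y) in dict(hub=(233,400),knob=(310,445),handle=(525,163),whub=(411,187),green=(213,523)).items():
            i,j=int(195+y/6.6),int(235+x/6.6); print(nm,W.reshape(384,512,3)[i,j].round(4))
from cell import optics
print(optics.get_image("wrist")["mount"].round(3).tolist())
E
```

```text
top 0.13 [(np.float64(0.44), np.float64(-0.48), 9), (np.float64(0.44), np.float64(-0.44), 12), (np.float64(0.48), np.float64(-0.48), 8), (np.float64(0.52), np.float64(-0.24), 55), (np.float64(0.56), np.float64(-0.52), 70)]
top 0.2 [(np.float64(0.44), np.float64(-0.48), 38), (np.float64(0.44), np.float64(-0.44), 11), (np.float64(0.48), np.float64(-0.44), 17), (np.float64(0.52), np.float64(-0.24), 85), (np.float64(0.56), np.float64(-0.24), 11)]
top 0.3 [(np.float64(0.32), np.float64(-0.24), 62), (np.float64(0.32), np.float64(-0.2), 423), (np.float64(0.32), np.float64(-0.16), 20), (np.float64(0.36), np.float64(-0.2), 278), (np.float64(0.36), np.float64(-0.16), 381), (np.float64(0.36), np.float64(-0.12), 253), (np.float64(0.4), np.float64(-0.16), 87), (np.float64(0.4), np.float64(-0.12), 144), (np.float64(0.44), np.float64(-0.48), 19), (np.float64(0.44), np.float64(-0.44), 45), (np.float64(0.48), np.float64(-0.44), 33), (np.float64(0.52), np.float64(-0.24), 86), (np.float64(0.56), np.float64(-0.24), 40)]
top 0.4 [(np.float64(0.32), np.float64(-0.52), 58), (np.float64(0.32), np.float64(-0
[... 1942 characters left out ...]
.float64(0.52), np.float64(-0.24), 6), (np.float64(0.56), np.float64(-0.28), 180), (np.float64(0.56), np.float64(-0.24), 248)]
scene 0.4 [(np.float64(0.32), np.float64(-0.52), 500), (np.float64(0.32), np.float64(-0.48), 10), (np.float64(0.32), np.float64(-0.12), 91), (np.float64(0.36), np.float64(-0.12), 280), (np.float64(0.44), np.float64(-0.48), 1043), (np.float64(0.44), np.float64(-0.44), 472), (np.float64(0.48), np.float64(-0.44), 482), (np.float64(0.52), np.float64(-0.24), 18), (np.float64(0.56), np.float64(-0.28), 179), (np.float64(0.56), np.float64(-0.24), 403)]
scene 0.6 []
[[-0.001, -0.956, -0.294, 0.075], [1.0, -0.001, 0.0, 0.0], [-0.0, -0.294, 0.956, -0.122], [0.0, 0.0, 0.0, 1.0]]
```

```bash
python3 - <<'E'
from h import *
for n in("top","scene"):
    o=dict(np.load(n+".npz")); D=o["depth"]; T=o["camera_from_world"]
    v,u=np.mgrid[:384,:512]; P=np.stack([(u-o["cx"])/o["fx"]*D,(v-o["cy"])/o["fy"]*D,D],-1).reshape(-1,3)
    ok=P[:,2]>0; W=(P-T[:3,3])@T[:3,:3]; g=o["pixels"].reshape(-1,3).mean(1)
    for z in np.arange(.1,.75,.05):
        m=ok&(abs(W[:,2]-z)<.025)&(W[:,0]>.38)&(W[:,0]<.52)&(W[:,1]<-.36)&(W[:,1]>-.54)
        if z<.13: m&=(W[:,1]<-.45)
        for nm,mm in(("dark",m&(g<60)),("light",m&(g>=60))):
            if mm.sum()>3: q=W[mm]; print(n,nm,z.round(2),mm.sum(),np.percentile(q,[5,50,95],axis=0)[:,:2].round(3).tolist())
E
```

```text
top light 0.1 6 [[0.443, -0.489], [0.471, -0.478], [0.48, -0.458]]
top light 0.15 20 [[0.446, -0.479], [0.461, -0.471], [0.519, -0.442]]
top light 0.2 28 [[0.449, -0.473], [0.454, -0.467], [0.462, -0.437]]
top dark 0.25 4 [[0.458, -0.437], [0.461, -0.437], [0.463, -0.436]]
top light 0.25 28 [[0.446, -0.476], [0.452, -0.464], [0.465, -0.434]]
top dark 0.3 8 [[0.466, -0.435], [0.47, -0.434], [0.473, -0.433]]
top light 0.3 36 [[0.442, -0.468], [0.449, -0.46], [0.472, -0.431]]
top dark 0.35 7 [[0.474, -0.432], [0.476, -0.431], [0.479, -0.43]]
top light 0.35 37 [[0.44, -0.464], [0.447, -0.456], [0.478, -0.429]]
top dark 0.4 10 [[0.479, -0.43], [0.481, -0.428], [0.483, -0.427]]
top light 0.4 42 [[0.438, -0.461], [0.443, -0.454], [0.483, -0.426]]
top dark 0.45 13 [[0.483, -0.427], [0.483, -0.423], [0.484, -0.421]]
top light 0.45 48 [[0.437, -0.457], [0.442, -0.45], [0.474, -0.433]]
top dark 0.5 19 [[0.483, -0.422], [0.484, -0.42], [0.49, -0.417]]
top light 0.5 62 [[0.436, -0.456], [0.439, -0.447], [0.451, -0.443]]
top dark 0.55 22 [[0.483, -0.418], [0.484, -0.416], [0.489, -0.414]]
top ligh
[... 1122 characters left out ...]
5 96 [[0.474, -0.439], [0.478, -0.436], [0.481, -0.432]]
scene light 0.35 343 [[0.441, -0.477], [0.447, -0.473], [0.48, -0.438]]
scene dark 0.4 112 [[0.48, -0.436], [0.484, -0.433], [0.487, -0.431]]
scene light 0.4 395 [[0.439, -0.473], [0.445, -0.469], [0.485, -0.435]]
scene dark 0.45 123 [[0.484, -0.432], [0.485, -0.429], [0.488, -0.426]]
scene light 0.45 494 [[0.438, -0.469], [0.444, -0.465], [0.488, -0.43]]
scene dark 0.5 148 [[0.484, -0.429], [0.486, -0.426], [0.488, -0.424]]
scene light 0.5 491 [[0.437, -0.466], [0.443, -0.462], [0.471, -0.439]]
scene dark 0.55 66 [[0.484, -0.425], [0.486, -0.423], [0.488, -0.42]]
scene light 0.55 423 [[0.437, -0.462], [0.443, -0.459], [0.453, -0.447]]
```

```bash
cat >> h.py <<'E'
def quat(a): return [np.cos(a/2),np.sin(a/2),0,0]   # tool x at world yaw a, pointing down
def snap(r,optics):
    from scipy.spatial.transform import Rotation as Ro
    p=np.array(r.current_tool_pos());R=Ro.from_quat(r.current_ee_rot()).as_matrix()
    o=optics.get_image("wrist"); T=np.eye(4);T[:3,:3]=R;T[:3,3]=p
    o["camera_from_world"]=np.linalg.inv(T@o["mount"]); return o
E
python3 - <<'E'
from cell import r,optics
from h import *
t=r.current_t()
r.move_to([.44,-.345,.25],quat(np.radians(10)))
print(r.current_t()-t,r.current_tool_pos(),r.current_q(),np.round(r.current_effort(),1),r.current_contact_force())
o=snap(r,optics); np.savez("w1.npz",**o)
cv2.imwrite("pics/w1.png",cv2.resize(o["pixels"][:,:,::-1],(800,600)))
E
```

```text
0.9916999999999999 [ 0.43951481 -0.34556612  0.24995439] [-7.49456566e-01  3.70676304e-01  1.63156035e+00 -2.68885279e-04
  1.13943733e+00  6.46739187e-01] [  1.5 -51.8 -29.1   0.1   0.    0.1] [ 0.43142656 -0.61054057 -0.45131566]
```

View pics/w1.png

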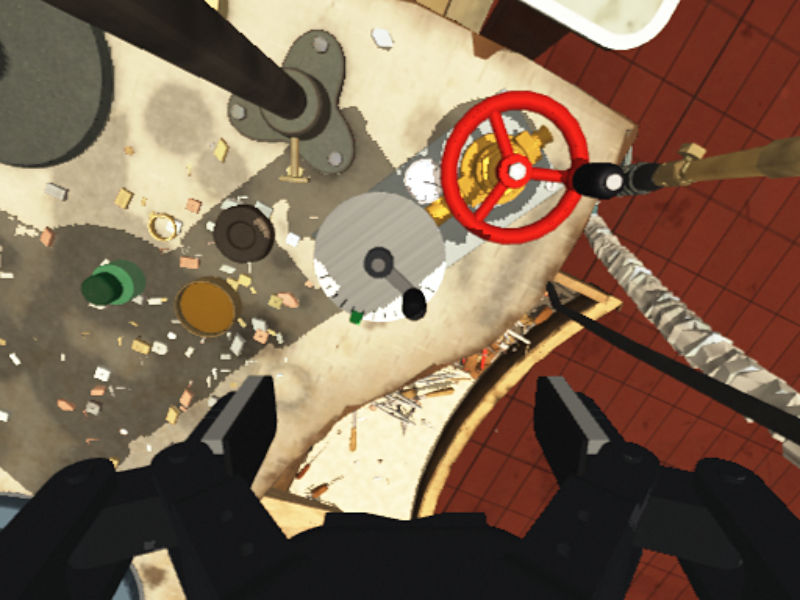

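The wrist view (800 px) shows the lever hub at (379,262), knob top at (414,296), green clip at (356,317), wheel hub at (516,170) and handle top at (612,181).

```bash
python3 - <<'E'
from h import *
o=dict(np.load("w1.npz")); im=o["pixels"]
hsv=cv2.cvtColor(im,cv2.COLOR_RGB2HSV); h,sa,v=[hsv[...,i].astype(int) for i in range(3)]
def blob(m,name,z,box):
    x0,y0,x1,y1=[int(k*.64) for k in box]; s=np.zeros(m.shape,bool); s[y0:y1,x0:x1]=1
    n,l,st,c=cv2.connectedComponentsWithStats((m&s).astype(np.uint8)); i=1+np.argmax(st[1:,4])
    print(name,st[i].tolist(),ray(o,*c[i],z).round(4)); return (l==i)
blob((h>45)&(h<85)&(sa>110),"green",.0465,(340,300,375,335))
k=blob(v<60,"knob",.09,(395,275,435,325))
blob(v<110,"hub",.060,(360,243,392,280))
red=blob((sa>170)&((h<8)|(h>172)),"red",.08,(430,80,600,255))
c=cv2.findContours(red.astype(np.uint8),0,2)[0]; c=max(c,key=len)
P=np.array([ray(o,*p[0],.078)[:2] for p in c])
A=np.c_[2*P,np.ones(len(P))]; w=np.ones(len(P),bool)
for _ in range(5):
    s=np.linalg.lstsq(A[w],(P**2).sum(1)[w],rcond=None)[0]; R=np.sqrt(s[2]+s[:2]@s[:2]); e=np.hypot(*(P-s[:2]).T)-R; w=abs(e)<max(.0015,e[w].std())
print("rim fit",s[:2],R,w.mean())
for n,p,z in(("hub",(379,262),.060),("knob",(414,295),.092),("whub",(516,170),.0894),("handle",(606,181),.126)): print(n,ray(o,p[0]*.64,p[1]*.64,z).round(4))
cv2.imwrite("pics/w1c.png",cv2.resize(im[110:222,190:410,::-1],(792,403),interpolation=cv2.INTER_CUBIC))
E
```

```text
green [224, 199, 8, 9, 51] [ 0.3925 -0.3152  0.0465]
knob [258, 184, 15, 21, 250] [ 0.4248 -0.3543  0.09  ]
hub [233, 158, 17, 20, 238] [ 0.4421 -0.3255  0.06  ]
red [282, 58, 95, 98, 3642] [ 0.5229 -0.4004  0.08  ]
rim fit [ 0.52003501 -0.40252202] 0.046507165974137774 0.912751677852349
hub [ 0.4419 -0.3266  0.06  ]
knob [ 0.4312 -0.3535  0.092 ]
whub [ 0.5202 -0.401   0.0894]
handle [ 0.5221 -0.4413  0.126 ]
```

View pics/w1c.png

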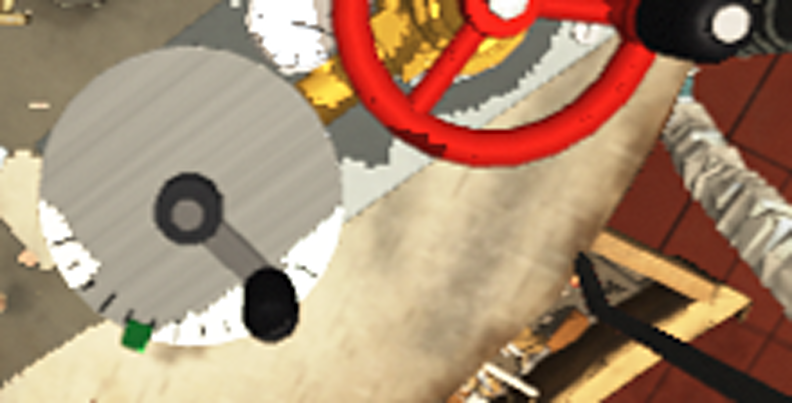

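```bash
python3 - <<'E'
from cell import r,optics
from h import *
t=r.current_t()
ax=np.array([.442,-.325]); th=np.radians(-128); a=th+np.pi
k=ax+.036*np.array([np.cos(th),np.sin(th)])
r.set_gripper(.5,30)
r.move_to([*k,.15],quat(a))
r.move_linear([*k,.0835],vel=.1)
print("down",r.current_t()-t,r.current_tool_pos(),np.round(r.current_contact_force(),1))
r.set_gripper(0,30)
print("grip",r.current_t()-t,r.current_opening(),np.round(r.current_contact_force(),1),r.current_finger_force())
p=np.array(r.current_tool_pos()); print(p-np.r_[k,.0835])
o=snap(r,optics); np.savez("w2.npz",**o)
cv2.imwrite("pics/w2.png",o["pixels"][:,:,::-1])
E
```

```text
down 2.0666 [ 0.42012579 -0.35361023  0.08402609] [ 0.2 -0.4  0.5]
grip 2.4083 0.1955707066321105 [-1.5 -0.4  5.2] 29.347659124759957
[ 0.00028885 -0.0003802   0.00066634]
```

View pics/w2.png

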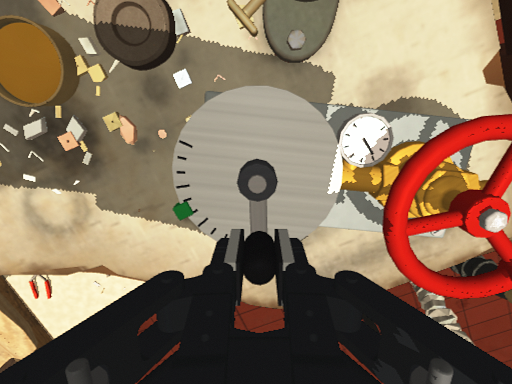

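The knob (262,258) is gripped between the pads. Hub at (257,181), green clip at (182,211). I'll refine the axis and mark from this view, then swing.

```bash
python3 - <<'E'
from cell import r,optics
from h import *
o=dict(np.load("w2.npz")); im=o["pixels"]
hsv=cv2.cvtColor(im,cv2.COLOR_RGB2HSV); h,sa,v=[hsv[...,i].astype(int) for i in range(3)]
m=(h>45)&(h<85)&(sa>110); m[:190]=0;m[:,:165]=0;m[:,205:]=0;m[235:]=0
vv,uu=np.nonzero(m); g=ray(o,uu.mean(),vv.mean(),.0462)
hub=ray(o,256.5,184,.060-.003); 
print("green",g,"hub",hub, "hubtop",ray(o,257,183,.0603), "rim bottoms", [ray(o,*q,.044).round(4) for q in((257,86),(173,165),(340,165))])
ax=np.array([.442,-.325])
for c in(ax,hub[:2]): print(np.degrees(np.arctan2(*(g[:2]-c)[::-1])),np.linalg.norm(g[:2]-c))
k=np.array(r.current_tool_pos())[:2]; print(np.degrees(np.arctan2(*(k-hub[:2])[::-1])),np.linalg.norm(k-hub[:2]))
E
```

```text
green [ 0.39180391 -0.31502875  0.0462    ] hub [ 0.43919196 -0.32730828  0.057     ] hubtop [ 0.44033997 -0.32631337  0.0603    ] rim bottoms [array([ 0.4709, -0.2872,  0.044 ]), array([ 0.4057, -0.2911,  0.044 ]), array([ 0.4823, -0.3511,  0.044 ])]
168.76468798526517 0.051176882178362845
165.4726406725073 0.04895318455423018
-125.75851735176742 0.032605927368183615
```

```bash
python3 - <<'E'
from cell import r,optics
from h import *
t=r.current_t()
ax=np.array([.441,-.326]); p=np.array(r.current_tool_pos())
a0=np.radians(52); d=p[:2]-ax; th0=np.arctan2(d[1],d[0]); r0=np.linalg.norm(d)
th1=np.radians(167.3-360); N=8
for i in range(1,N+1):
    s=i/N; th=th0+s*(th1-th0); rr=r0+s*(.0355-r0)
    tt=r.current_t()
    r.move_linear([*(ax+rr*np.array([np.cos(th),np.sin(th)])),p[2]],quat(a0+th-th0),vel=.06)
    print(round(np.degrees(th),1),round(r.current_t()-tt,3),np.round(r.current_contact_force(),1))
o=snap(r,optics); np.savez("w3.npz",**o)
im=o["pixels"]; cv2.imwrite("pics/w3.png",cv2.resize(im[100:300,130:380,::-1],(750,600),interpolation=cv2.INTER_CUBIC))
E
```

```text
-135.1 0.292 [0.3 0.6 1.8]
-143.4 0.292 [0.  1.6 2.3]
-151.6 0.292 [1.2 1.  2.1]
-159.8 0.292 [1.8 1.  2.6]
-168.0 0.292 [3.7 1.6 1.3]
-176.3 0.292 [ 4.2 -0.3  1.1]
-184.5 0.292 [ 5.  -1.4  0.2]
-192.7 0.292 [ 4.7 -1.5  0.2]
```

View pics/w3.png

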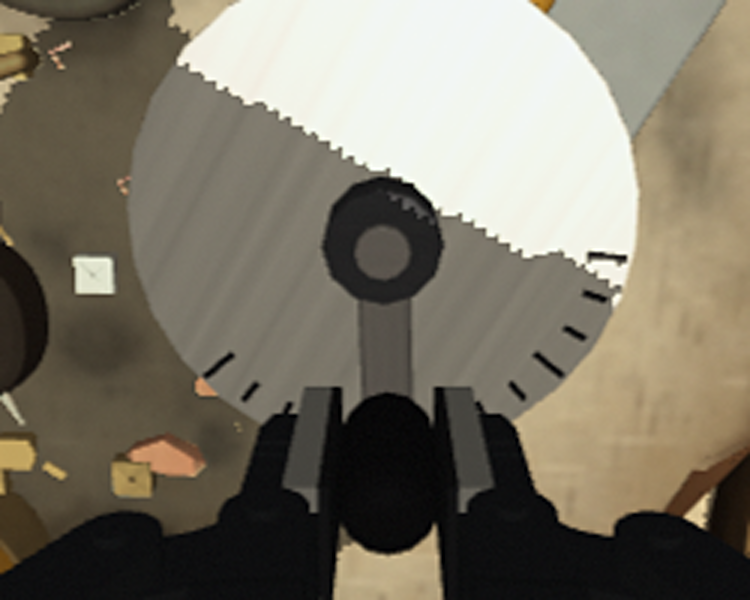

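```bash
python3 - <<'E'
from cell import r,optics
from h import *
t=r.current_t()
r.set_gripper(.5)
p=np.array(r.current_tool_pos()); p[2]=.19; r.move_linear(p,vel=.12)
o=snap(r,optics); np.savez("w4.npz",**o); print(r.current_t()-t,r.current_t(),p)
im=o["pixels"]
q=proj(o,[.41,-.322,.06]).astype(int); x0,y0=q-[85,68]; x0,y0=max(x0,0),max(y0,0); print(x0,y0)
cv2.imwrite("pics/w4.png",cv2.resize(im[y0:y0+136,x0:x0+170,::-1],None,fx=4.4,fy=4.4,interpolation=cv2.INTER_CUBIC))
E
```

```text
1.4500000000000002 7.4833 [ 0.40603748 -0.31808117  0.19      ]
177 114
```

View pics/w4.png

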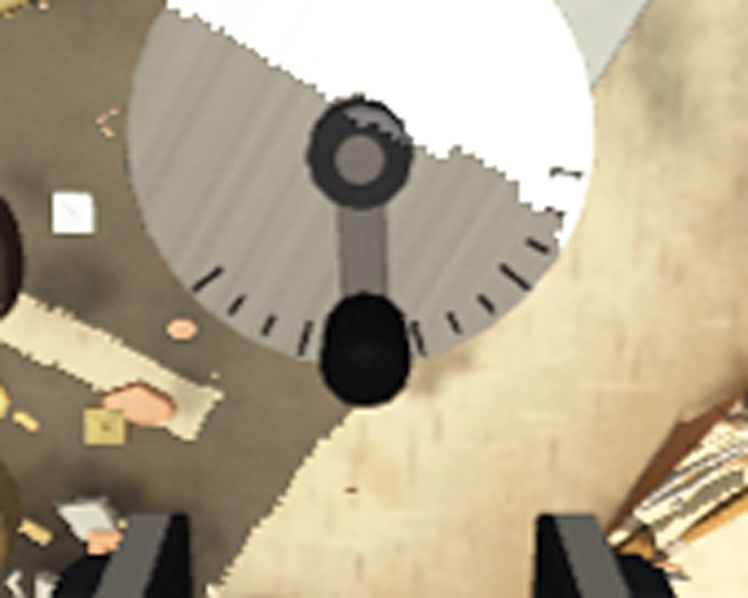

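The knob covers the clip from this side, so I'll look from the outboard side.

```bash
python3 - <<'E'
from cell import r,optics
from h import *
t=r.current_t()
r.move_linear([.312,-.298,.2],vel=.2)
o=snap(r,optics); np.savez("w5.npz",**o); print(r.current_t()-t,r.current_t())
im=o["pixels"]
q=proj(o,[.415,-.321,.05]).astype(int); x0,y0=q-[70,56]; x0,y0=max(x0,0),max(y0,0); print(q,x0,y0,o["fx"])
cv2.imwrite("pics/w5.png",cv2.resize(im[y0:y0+112,x0:x0+140,::-1],None,fx=5,fy=5,interpolation=cv2.INTER_CUBIC))
E
```

```text
0.6834000000000007 8.1667
[255  68] 185 12 283.1829615077936
```

View pics/w5.png

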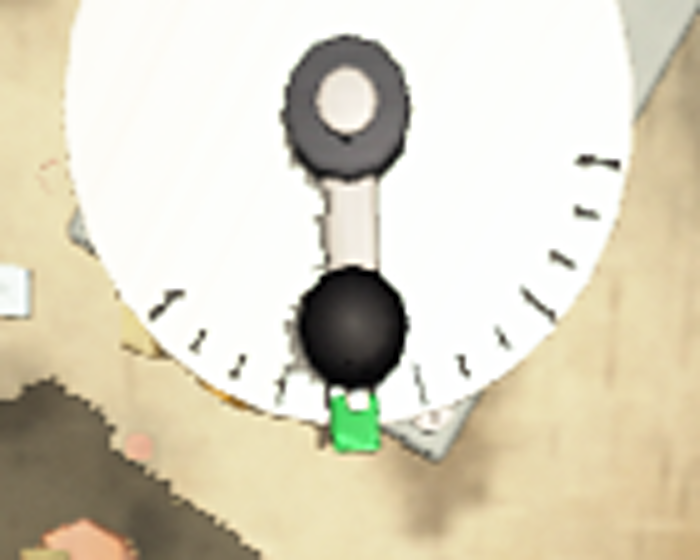

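The lever lies along the line from hub (347,100) to knob (353,328), and the green clip at (356,422) continues it. I'll check the angle numerically.

```bash
python3 - <<'E'
from h import *
o=dict(np.load("w5.npz")); im=o["pixels"]
f=lambda x,y,z: ray(o,185+x/5-.4,12+y/5-.4,z)[:2]
hsv=cv2.cvtColor(im,cv2.COLOR_RGB2HSV)
m=(hsv[...,0]>45)&(hsv[...,0]<85)&(hsv[...,1]>90); m[:88]=0;m[105:]=0;m[:,245:]|=0
vv,uu=np.nonzero(m[:,245:265]); print(len(uu),uu.mean()+245,vv.mean())
g=ray(o,uu.mean()+245,vv.mean(),.0465)[:2]
hub=f(347,100,.0603); arm1=f(352.5,190,.0555); arm2=f(353,255,.0555); kt=f(353,328,.092); tip=f(356,398,.0555)
an=lambda a,b: np.degrees(np.arctan2(*(b-a)[::-1]))%360
c=g+0
print("hub",hub,"g",g,np.linalg.norm(g-hub)); print("mark",an(hub,g),"knob",an(hub,kt),np.linalg.norm(kt-hub),"tip",an(hub,tip),"arm",an(arm1,arm2))
E
```

```text
Traceback (most recent call last):
numpy._core._exceptions._UFuncOutputCastingError: Cannot cast ufunc 'bitwise_or' output from dtype('int64') to dtype('bool') with casting rule 'same_kind'
```

```bash
python3 - <<'E'
from h import *
o=dict(np.load("w5.npz")); im=o["pixels"]
f=lambda x,y,z: ray(o,185+x/5-.4,12+y/5-.4,z)[:2]
hsv=cv2.cvtColor(im,cv2.COLOR_RGB2HSV)
m=(hsv[...,0]>45)&(hsv[...,0]<85)&(hsv[...,1]>90); m[:88]=0;m[105:]=0
vv,uu=np.nonzero(m[:,245:265]); print(len(uu),uu.mean()+245,vv.mean())
g=ray(o,uu.mean()+245,vv.mean(),.0465)[:2]
hub=f(347,100,.0603); arm1=f(352.5,190,.0555); arm2=f(353,255,.0555); kt=f(353,328,.092); tip=f(356,398,.0555)
an=lambda a,b: np.degrees(np.arctan2(*(b-a)[::-1]))%360
print("hub",hub,"g",g,np.linalg.norm(g-hub)); print("mark",an(hub,g),"knob",an(hub,kt),np.linalg.norm(kt-hub),"tip",an(hub,tip),"arm",an(arm1,arm2))
E
```

```text
94 255.4255319148936 96.72340425531915
hub [ 0.44144256 -0.32626622] g [ 0.39195903 -0.31492839] 0.05076579725527731
mark 167.094955032862 knob 168.02521428979387 0.037737531155484214 tip 167.74574138309956 arm 166.4114701020329
```

The lever is within about 1° of the mark. Now the handwheel.

```bash
python3 - <<'E'
from cell import r,optics
from h import *
t=r.current_t(); a=np.radians(10)
r.set_gripper(.6,40)
r.move_to([.522,-.443,.19],quat(a))
o=snap(r,optics); np.savez("w6.npz",**o)
r.move_linear([.522,-.443,.114],vel=.12)
print("down",r.current_t()-t,r.current_tool_pos(),np.round(r.current_contact_force(),1),np.round(r.current_effort(),1))
r.set_gripper(0,40)
print("grip",r.current_t()-t,r.current_opening(),np.round(r.current_contact_force(),1),r.current_finger_force())
o=snap(r,optics); np.savez("w7.npz",**o); cv2.imwrite("pics/w7.png",o["pixels"][:,:,::-1]); print(r.current_t())
E
```

```text
down 2.0832999999999995 [ 0.52228296 -0.44330871  0.11485922] [0.1 0.5 0.3] [ -0.  -67.8 -26.4  -0.   -0.    0. ]
grip 2.4665999999999997 0.21783738321024262 [ 1.3 -5.2  3.3] 39.96908273664303
10.6833
```

View pics/w7.png

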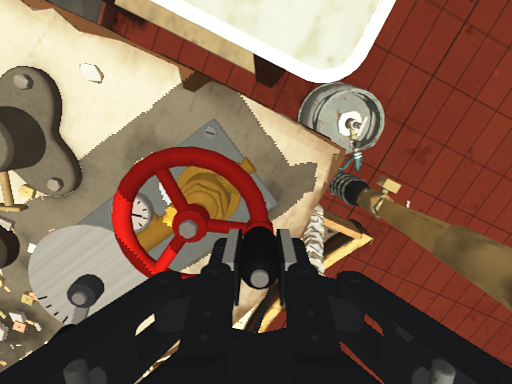

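The handle (258,262) is held. Now winding clockwise, starting with most of the first turn while watching forces.

```bash
cat > w.py <<'E'
from cell import r,optics
from h import *
R=.042; Z=.1145
def go(ax,deg,vel=.15):
    th=np.radians(deg); u=np.array([np.cos(th),np.sin(th)])
    r.move_linear([*(np.array(ax)+R*u),Z],vel=vel)
    f=np.array(r.current_contact_force()); p=np.array(r.current_tool_pos())
    return f[:2]@u, f[:2]@np.array([-u[1],u[0]]), f[2], p   # radial, ccw tangential
E
python3 - <<'E'
from w import *
ax=[.5200,-.4015]; t=r.current_t(); L=[]
for d in np.arange(-105,-386,-20):
    fr,ft,fz,p=go(ax,d); L.append((d,fr,ft)); print(d,round(r.current_t()-t,2),np.round([fr,ft,fz],1),np.round((p[:2]-ax)*1000,1))
E
```

```text
-105 0.25 [ 4.2 -0.6  2.4] [-11.3 -41.1]
-125 0.5 [ 6.7 -0.7  3.7] [-24.6 -34.8]
-145 0.75 [ 7.5 -1.6  5.6] [-35.  -24.1]
-165 1.0 [ 7.2 -1.8  7.1] [-41.1 -10.3]
-185 1.25 [ 6.5 -2.1  7.8] [-41.9   4.7]
-205 1.5 [ 3.9 -1.8  6.7] [-37.5  18.8]
-225 1.75 [ 0.5 -1.   6.4] [-28.8  30.2]
-245 2.0 [-1.2 -1.1  6.5] [-17.   37.9]
-265 2.25 [-1.8 -0.3  5.8] [-3.2 41.3]
-285 2.5 [-2.2 -1.6  6.6] [11.1 39.8]
-305 2.75 [-1.7 -0.5  7.1] [24.1 33.6]
-325 3.0 [-2.5 -0.4  7. ] [34.2 23.4]
-345 3.25 [-1. -2.  7.] [40.3 10.3]
-365 3.5 [ 1.3 -1.   7.2] [41.5 -4.3]
-385 3.75 [ 1.9 -0.9  6.1] [ 37.7 -18.5]
```

```bash
python3 - <<'E'
from w import *
ax=[.5193,-.4020]; d=-385.; hit=False
for turn in range(6):
    c=-403.7-360*turn
    while d>c+14 and not hit:
        d=max(d-20,c+14); fr,ft,fz,p=go(ax,d)
        if ft>12: print("unexpected",d,fr,ft); hit=True
    while d>c-16 and not hit:
        d-=3; fr,ft,fz,p=go(ax,d,.06)
        if ft>4: print(d,np.round([fr,ft,fz],1),np.round((p[:2]-ax)*1000,1),np.degrees(np.arctan2(*(p[:2]-ax)[::-1])))
        if ft>14: hit=True
    print(turn,d,round(r.current_t(),2),np.round([fr,ft,fz],1))
    if hit: break
E
```

```text
-404.7 [4.9 4.2 4.9] [ 30.5 -29.3] -43.889687430569495
-407.7 [ 5.6 14.9  4.8] [ 30.3 -29.5] -44.280372603614474
0 -407.7 16.18 [ 5.6 14.9  4.8]
```

The stop was felt at about -403.4°, where it was expected (-y at -403.7°). Now backing off two turns.

```bash
python3 - <<'E'
from w import *
ax=[.5193,-.4020]; end=-402.9+720; M=0
p=np.array(r.current_tool_pos()); print("pressed",p,r.current_opening())
ds=np.r_[np.linspace(-404,end-12,36),end-6,end]
for d in ds:
    fr,ft,fz,p=go(ax,d,.15 if d<end-13 else .06); M=max(M,abs(fr),abs(ft))
r.sleep(.7); p=np.array(r.current_tool_pos()); q=p[:2]-ax
print("t",r.current_t(),"maxF",M,"last",np.round([fr,ft,fz],1),"angle",np.degrees(np.arctan2(q[1],q[0])),np.hypot(*q),r.current_opening(),r.current_finger_force(),np.round(r.current_contact_force(),1),np.abs(r.current_qvel()).max())
o=snap(r,optics); np.savez("w8.npz",**o); a=o["pixels"][:,:,::-1]
s=optics.get_image("scene")["pixels"][:,:,::-1][180:300,150:310]
cv2.imwrite("pics/w8.png",np.hstack([cv2.resize(a,(400,300)),cv2.resize(s,(400,300))]))
E
```

```text
pressed [ 0.54958139 -0.43153012  0.11503849] 0.21676556940409952
t 26.5333 maxF 7.153966225934587 last [6.2 0.9 6.6] angle -43.251291143445926 0.0422938495052618 0.21901205282439162 42.06472462043166 [ 4.  -1.9  6.4] 0.000788619624069113
```

View pics/w8.png

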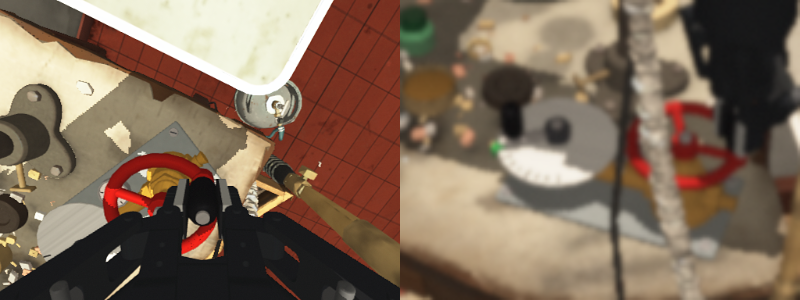

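The handle is still gripped at -43.3°, against -43.6° at the stop, which makes two turns to within about half a degree. The wheel is at rest and the lever still points at the green clip.

```bash
python3 -c "
from cell import r
print(r.hand_in())"
```

```text
the job is handed in; nothing more can be done
None
```

I handed the job in: the lever is within about 1° of the green idle mark, and the valve was closed to its stop and backed off two full turns (within about half a degree), with the gripper still closed on the handle at about 27 s.

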